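# Take the test weight off the safety hook

### The job

Take the test weight off the safety hook: with the weight's own bail, press the sprung keeper back until the bail clears the hook's lip, then lift it up over the lip and off. Lower the weight into the round holder and leave it standing upright in it; do not drop it, do not push the keeper with the fingers, and leave the loose parts lying about where they are.

Things in the scene. Friction and masses are not known exactly. Their poses are not given: they have to be found in the camera images.
- test_weight: bright steel weight, 0.35-0.7 kg: cylinder 48 mm across, 40 mm high, with a rigid upright bail (inverted U of 9 mm bar) on top; 129 mm high overall. Origin: centre of its underside, z up. Bail in the y-z plane: legs centred at y = +-21.5 mm (52 mm over the outside), straight to z = 118 mm, then sloping corners to the level top bar. Can be gripped from above across the outside of the legs
- bail_bar (a point): centre of the bail's level top bar (along the weight's y, 9 mm thick), 124.5 mm above the weight's underside; 80 mm are free between the weight's top face and the bar's underside. The weight hangs by this bar on the hook arm, under the lip, at about x = -30 mm of hook_stand, its underside 50 mm above the bench
- hook_stand: fixed grey stand with a dark steel hook pointing along its own -x; nothing above it. Origin: centre of the underside of its base (150 x 90 x 10 mm), z up. In its frame: post x = 45 to 69 mm, up to z = 170 mm; level arm 12 mm wide, z = 156 to 170 mm; at its end an upright nose, x = -46 to -37 mm, 192 mm high; a lug under the arm at x = -21 to 1 mm reaches down to z = 129 mm
- lip_tip (a point): end of the hook's lip, which reaches back from the top of the nose towards the post: at x = -24 mm, z = 188.5 mm of hook_stand; lip underside z = 185 mm, top z = 192 mm (the stand's highest point), 12 mm wide. The bar gets up past the lip only with its centre behind x = -19.5 mm (towards the post)
- keeper (a joint): sprung keeper, a bright steel gate 22 mm wide astride the arm behind the bar: angle 0 shut, 0.6 fully back. Pin across the arm at x = -12, z = 136 mm of hook_stand; its top swings to the post (+x). Shut, its face is at x = -20.5 mm, top z = 190 mm; 0.25 rad moves the face back about 10 mm at the bar. 4 N at the bar starts it, 6 N at 0.3 rad; springs shut by itself
- holder: fixed round aluminium holder, open at the top: outside 80 mm at the foot, 72 mm at the rim, 20 mm high; inside 60 mm in diameter, inner floor 6 mm above its underside. Origin: centre of its underside on the bench, z up
- flange_nut: loose bystander: steel flanged nut, 42 x 42 x 22 mm, on the bench; origin at the centre of its underside
- wheel_bolt: loose bystander: steel bolt standing on its head, 31 x 27 x 58 mm; origin at the centre of its underside
- pliers_blue: loose bystander: pliers with blue grips, 182 mm long, 12 mm high, lying on the bench; origin at the centre of its underside
Mind the look-alikes: they are no part of the job. Of the things like the test_weight, leave any that is black; of the rest the smaller one is meant.

How it is judged:
On the way, in this order (a step that is already met when the one before it is completed fails the run):
1. the bail has pressed the keeper back (over 0.15 rad) with the bar still below the top of the lip (value of joint keeper above 0.15 rad and z of bail_bar in the frame of hook_stand below 0.19 m and x of bail_bar in the frame of hook_stand above -0.021 m), for 0.1 s.
2. the bail is off the hook: its bar has passed over the lip and out beyond the nose, and the keeper has sprung shut (x of bail_bar in the frame of hook_stand below -0.055 m and value of joint keeper below 0.05 rad), for 0.1 s.
3. the weight, still held by the fingers, has been lowered inside the holder's rim to within 12 mm of its floor (z of test_weight in the frame of holder below 0.018 m and horizontal distance between test_weight and holder below 0.012 m and contact force between the fingers and test_weight above 1 N), for 0.05 s.
At the end, for the whole second after the job is handed in: The weight stands upright (within 0.08 rad) and at rest on the holder's inner floor (its underside 3 to 9 mm above the bench), inside the rim (within 9 mm of the centre); the keeper is shut (under 0.05 rad) (horizontal distance between test_weight and holder below 0.009 m and z of test_weight in the frame of holder between 0.003 and 0.009 m and angle between test_weight's own z axis and vertical below 0.08 rad and linear speed of test_weight below 0.02 m/s and value of joint keeper below 0.05 rad); the robot touches nothing.
It fails at once if the fingers push the keeper (over 2 N) (contact force between the fingers and keeper above 2 N).
It fails at once if a loose bystander is moved by more than 30 mm (distance of any of flange_nut, wheel_bolt, pliers_blue from where it was at the start of the episode above 0.03 m).
It also fails if it takes over 53 s, if anything falls off the work surface, if the arm or the gripper's body presses on something with over 40 N, if the wrist force passes 120 N, or if a joint passes its speed limit or range.

### The arm

A 7-joint arm with a two-finger parallel gripper is mounted at the origin on a cart in front of the work surface, level with it; the furniture and walls round the work are solid. World frame = base frame: x ahead of the robot, y to its left, z up, the work surface at z = 0. Lengths are in m, angles in rad, forces in N, time in s.
With the tool pointing down it reaches from about 0.35 to 0.9 m from the base axis. Payload 8.1 kg.
Tool frame: the origin (TCP) lies midway between the tips of the shut fingers; the grasp point (between the pads) lies arm.tcp_to_grasp behind it (arm.tcp_to_grasp is the distance from the TCP to the grasp point, in m); z points along the fingers, y is the line along which they close (so a half turn about z gives the same grasp; the last joint's range is limited). The gripper opens to 92 mm and grips with 3 to 60 N. Pads are 19 mm wide; open, the fingers measure 130 mm over their backs; the gripper's body (75 mm by 190 mm) begins 47 mm behind the grasp point.
Start: joints at [1.035, 0.434, 0.025, 1.573, -0.012, 1.134, -0.075], TCP at [0.262, -0.567, 0.227] pointing down, gripper open.
Joint ranges: [-2.62, 2.62], [-0.44, 2.09], [-1.27, 1.32], [0.08, 2.57], [-1.32, 4.46], [0.12, 2], [-2.74, 2.74]. Speed limits (rad/s): [2.22, 2.22, 3.01, 3.01, 3.14, 3.14, 3.14].

### API

Orientations are given as a rotation vector (axis times angle).
In Python, from cell import observe, get_image, arm gives the robot as it stands. The module is installed in compiled form; this text tells all that it offers.
- The arm moves only by the tool drive_tool, never from a script. Its argument "steps" is a list of rows, each a list of 5 numbers: the closure, from 0 (fully open) to 1 (shut), then the shift along the world's x, y, z in mm, then the turn about the world's z in rad. In form: [[hand, x, y, z, roll], ...]. A call has 1 to 20 rows; each row shifts and turns the commanded pose from where the row before left it; what a row does not reach is not made up. A row lasts 1/12 s, in which the tool goes at most 41.7 mm and 7.16 degrees, less where a joint would pass 70% of its speed; a pose out of reach is approached as far as the arm can. A call with a gripper value outside its range is refused whole. The fingers move at their own pace and stop on an object; "grip_force" is the grip in N (left out, the last holds). Time passes only in rows, so rows that do not move let the fingers close. It gives the time, the measured TCP pose, the force, the opening and the grip force at its end, in the units of the state.
- observe(): the state, without advancing time (a new reading comes with each control period).
- get_image(name): name is "side" or "top" or "wrist"; returns a dict with "image" (384x512x3 uint8, red, green, blue), "vfov" (degrees; the focal length in pixels is half the picture's height over the tangent of half this angle, whatever the lens; pixels are square), "cx", "cy" (the principal point, pixels), "xyz" and "attitude" of the camera in the world. Camera axes: x right, y down, z forward; pixel columns grow to the right and rows downward; lengths in m; the calibration is good to about 2 mm. A picture is of the moment at which its call begins. There is no depth.
- arm.sign_off(): hands the job in; it is judged then, once.
The state is a dict: "clock": time; "joints": joint angles; "dq": joint speeds; "joint_efforts": joint torques, N m; "position": TCP position; "ee_rot": TCP orientation; "force": force on the tool from outside, world axes, zero at the start; "ft_torque": the same for the moment, N m; "width": opening from 0.0 (shut) to 1.0 (fully open); "gripper_force": force on a finger pad.
Only numpy, scipy, OpenCV 4.12 (cv2) and the standard library are available. Lean on these libraries where they do the work, as an engineer would, in place of code of your own. Each camera call takes 0.05 s, during which the arm holds its last target. There are 200 camera calls.

## Working session

There is one attempt and no reset: what is moved stays moved. The work goes in short steps, Python scripts to look and compute and a tool call to move; the robot and the scene stay as the last step left them, time stands still between calls to the robot, and variables do not carry over. Pictures are saved under pics/ and viewed, at most 13 in all, crops included, and the job is handed in when it is done.

Besides the shell and the picture viewer there is one more tool, called after ">>>" by a JSON object that holds its "op" and its "data". drive_tool: Moves the arm, as the interface text tells. Its arguments: {"type":"object","properties":{"steps":{"type":"array"},"grip_force":{"type":"number"}},"required":["steps"]}

```bash
mkdir -p pics; cat > h.py <<'E'
import numpy as np, cv2, json
from scipy.spatial.transform import Rotation as R
from cell import observe, get_image, arm
def grab(n,tag):
    d=get_image(n); cv2.imwrite(f'pics/{tag}.png',d['image'][:,:,::-1])
    im=d.pop('image'); json.dump({k:np.asarray(v).tolist() for k,v in d.items()},open(f'pics/{tag}.json','w')); return im
def cal(tag):
    d=json.load(open(f'pics/{tag}.json')); a=np.array(d['attitude'])
    M=a if a.shape==(3,3) else R.from_rotvec(a).as_matrix()
    f=192/np.tan(np.radians(d['vfov'])/2); return M,np.array(d['xyz']),f,d['cx'],d['cy']
def ray(tag,u,v):
    M,c,f,cx,cy=cal(tag); r=M@np.array([(u-cx)/f,(v-cy)/f,1]); return c,r
def onz(tag,u,v,z):
    c,r=ray(tag,u,v); return c+r*(z-c[2])/r[2]
def tri(*obs):
    A=np.zeros((3,3));b=np.zeros(3)
    for t,u,v in obs:
        c,r=ray(t,u,v); r=r/np.linalg.norm(r); P=np.eye(3)-np.outer(r,r); A+=P;b+=P@c
    return np.linalg.solve(A,b)
def proj(tag,p):
    M,c,f,cx,cy=cal(tag); q=M.T@(np.asarray(p)-c); return q[0]/q[2]*f+cx,q[1]/q[2]*f+cy
E
python3 - <<'E'
from h import *
s=grab('side','side0');t=grab('top','top0')
for n in('side0','top0'):print(open(f'pics/{n}.json').read())
print(observe(),arm.tcp_to_grasp)
for n,i in(('s',s),('t',t)): cv2.imwrite(f'pics/{n}0b.png',cv2.resize(i[:,:,::-1],(800,600),interpolation=cv2.INTER_CUBIC))
E
```

```text
{"vfov": 46.13307751898803, "cx": 257.1925920857448, "cy": 191.05278174535044, "xyz": [0.6657030018657083, -1.292277225314971, 0.9012776832987418], "attitude": [-2.1939519135400896, -0.08229387640883713, 0.029463506757636055]}
{"vfov": 45.72064333164411, "cx": 251.95168137426424, "cy": 194.65518155966203, "xyz": [0.3528969785119142, -0.2020271683843483, 1.388387937157821], "attitude": [-2.1234176260813826, 2.1165377701006522, -0.1963060307291145]}
{'clock': 0.1, 'joints': array([ 1.03537383,  0.43515563,  0.02495706,  1.57399447, -0.01164479,
        1.13400531, -0.07510942]), 'dq': array([ 0.00176333, -0.00075594, -0.00089384, -0.00282255, -0.00101386,
        0.0003608 , -0.0003328 ]), 'joint_efforts': array([ 3.43342530e-03, -6.69120383e+01,  9.88152176e-01, -3.15147185e+01,
       -6.05030078e-02,  3.73811438e-02,  9.07094704e-05]), 'position': array([ 0.26192909, -0.56696226,  0.2260263 ]), 'ee_rot': array([-3.06700751e+00, -6.74161587e-01,  6.02585998e-04]), 'force': array([-0.21404909,  0.26170176,  0.48112358]), 'ft_torque': array([0.02338599, 0.01288129, 0.02788888]), 'gripper_force': 0.0, 'width': 0.9990522976232142} 0.0188
```

View pics/s0b.png

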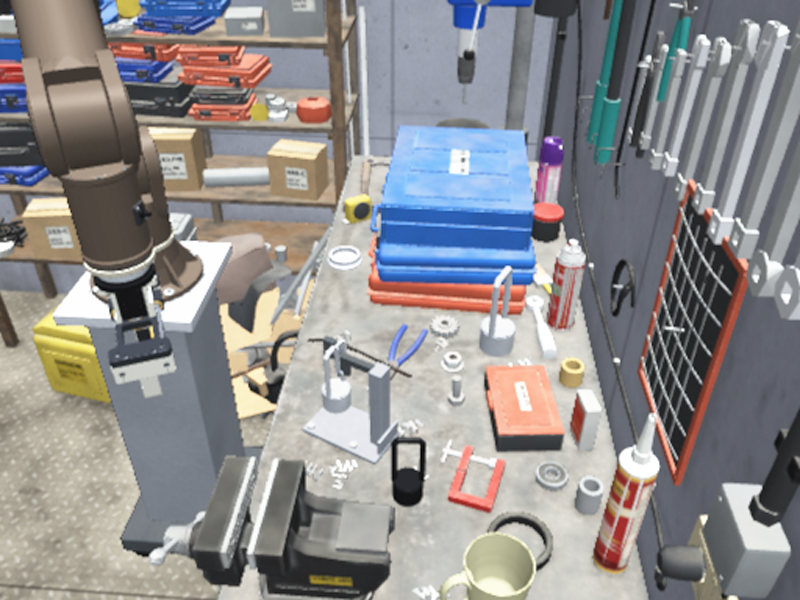

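View pics/t0b.png

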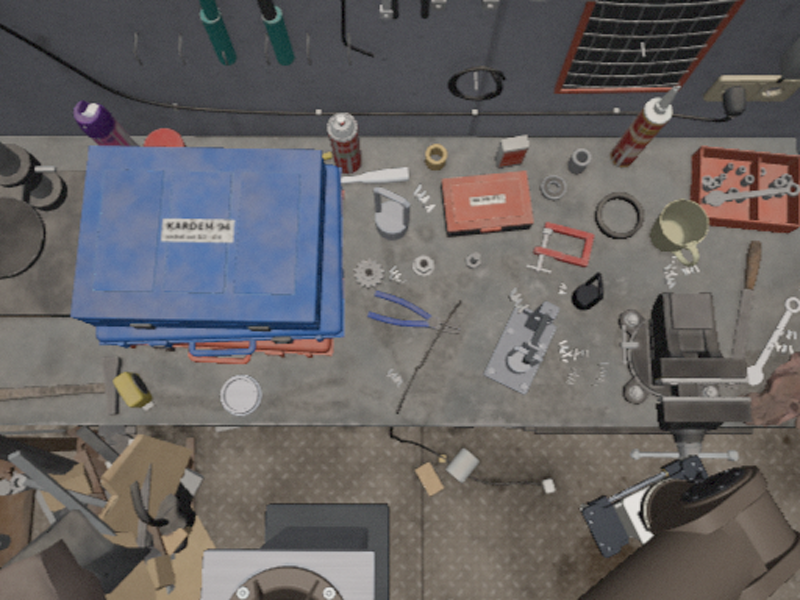

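Side view: the weight hangs on the stand at about (335,390) in the 800-px picture, with the holder probably the white ring at (345,257). In the top view the stand is at (523,345) and the ring at (240,395). I'll enlarge both.

```bash
python3 - <<'E'
from h import *
s=cv2.imread('pics/side0.png');t=cv2.imread('pics/top0.png')
def crop(i,u,v,w,h,k): return cv2.resize(i[v:v+h,u:u+w],None,fx=k,fy=k,interpolation=cv2.INTER_CUBIC)
# top: stand u305-365 v185-255 ; side: u190-270 v205-300
a=crop(t,300,185,66,70,6); b=crop(s,190,205,66,95,6)
H=np.zeros((600,800,3),np.uint8); H[:420,:396]=a; H[:570,400:796]=b; cv2.imwrite('pics/c1.png',H)
a=crop(t,135,235,40,36,8); b=crop(s,205,150,32,26,8); 
H=np.zeros((600,800,3),np.uint8); H[:288,:320]=a; H[:208,400:656]=b
H[300:540,:480]=crop(t,250,145,80,40,6)
cv2.imwrite('pics/c2.png',H)
for p in((240,376),(240,415),(220,395),(261,395)): print(onz('top0',p[0]/1.5625,p[1]/1.5625,.0))
print(onz('side0',345/1.5625,257/1.5625,.01))
for p in((422,265),(553,187),(436,157)): print(onz('top0',p[0]/1.5625,p[1]/1.5625,.0))
E
```

```text
[0.47534907 0.10423118 0.        ]
[0.40014103 0.10089616 0.        ]
[0.43838486 0.1414595  0.        ]
[0.4386546  0.06180331 0.        ]
[0.44187931 0.09731434 0.01      ]
[ 0.69909158 -0.25160456  0.        ]
[ 0.86427158 -0.52064586  0.        ]
[ 0.92900693 -0.28143358  0.        ]
```

View pics/c1.png

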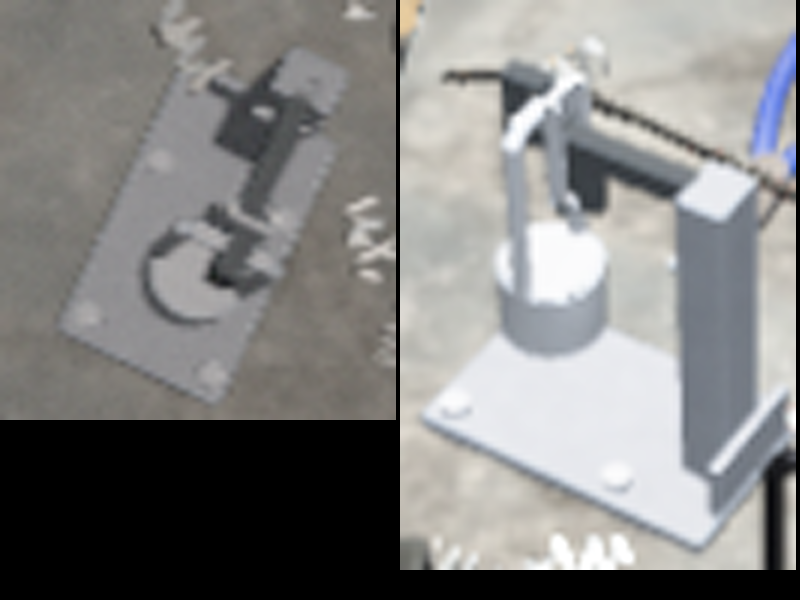

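View pics/c2.png

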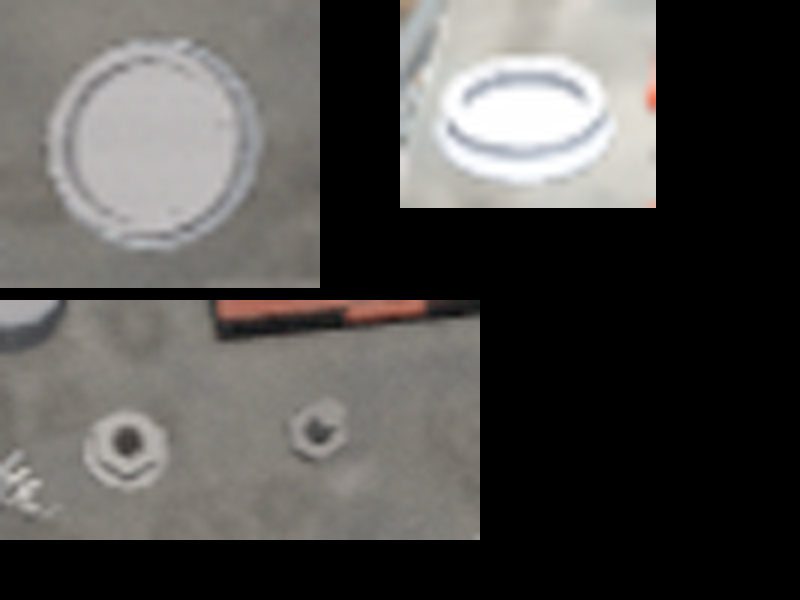

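Crop 1 shows the stand base corners (top crop) at (62,330), (218,402), (182,70) and (336,142), and the side ones at (422,415) and (700,548). The bail corners in the side view are near (515,138) and (572,80). Crop 2 shows that the white ring is the holder, centred at about (155,146) in the top and (526,107) at the rim in the side. The nut and bolt lie to the right of it, clear of the path.

```bash
python3 - <<'E'
from h import *
from scipy.optimize import least_squares
T=lambda a,b:('top0',300+a/6-.4,185+b/6-.4); S=lambda a,b:('side0',190+(a-400)/6-.4,205+b/6-.4)
# stand corners local: (-75,45)?; determine by fit
obs=[(T(62,330),(-.075,.045)),(T(218,402),(-.075,-.045)),(T(336,142),(.075,-.045)),(S(422,415),(-.075,.045)),(S(700,548),None)]
W=[onz(*o,.01) for o,_ in obs]; print(np.round(W,4))
def pose(p,l): c,s=np.cos(p[2]),np.sin(p[2]); return np.array([p[0]+c*l[0]-s*l[1],p[1]+s*l[0]+c*l[1],l[2]])
pts=[(T(62,330),(-.075,.045,.01)),(T(218,402),(-.075,-.045,.01)),(T(336,142),(.075,-.045,.01)),
 (S(422,415),(-.075,.045,.01)),(S(700,548),(-.075,-.045,.01)) ]
def f(p,pts): return np.concatenate([np.array(proj(o[0],pose(p,l)))-o[1:] for o,l in pts])
r=None
for y0 in (0.,1.57,3.14,-1.57):
    q=least_squares(f,[.6,-.45,y0],args=(pts,)); 
    if r is None or q.cost<r.cost: r=q
print('stand',r.x,r.cost,np.round(r.fun,1))
for l in((-.075,.045,.01),(-.075,-.045,.01),(.075,-.045,.01),(.045,-.012,.17),(.045,.012,.17),(.069,-.012,.17),(.069,.012,.17),(-.046,0,.192),(-.03,-.018,.1745),(-.03,.018,.1745),(-.03,0,.09)):
    P=pose(r.x,l); a=np.array(proj('top0',P)); b=np.array(proj('side0',P))
    print(l,np.round(P,4),'T',np.round((a-[300,185]+.4)*6),'S',np.round((b-[190,205]+.4)*6+[400,0]))
h=tri(('top0',135+153/8-.45,235+146/8-.45),('side0',205+(526-400)/8-.45,150+107/8-.45)); print(h)
def outl(tag,p,rad,z):
    a=np.linspace(0,6.28,200); q=np.array([proj(tag,(p[0]+rad*np.cos(t),p[1]+rad*np.sin(t),z)) for t in a]); o=np.array([135,235] if tag=='top0' else [205,150])
    q=(q-o+.45)*8+([400,0] if tag=='side0' else [0,0]); return np.round(np.r_[q.min(0),q.max(0)])
p=(.438,.1016)
for tag in('top0','side0'):
    for rad,z in((.04,0),(.036,.02),(.03,.02)): print(tag,rad,outl(tag,p,rad,z))
E
```

```text
[[ 0.4792 -0.3709  0.01  ]
 [ 0.4433 -0.4483  0.01  ]
 [ 0.5755 -0.5125  0.01  ]
 [ 0.4423 -0.4521  0.01  ]
 [ 0.5744 -0.5191  0.01  ]]
stand [ 0.55159686 -0.44378292  0.02829744] 1279.6520224913795 [ 10.    1.3  13.8 -11.5  -9.1 -16.8  15.2 -12.8 -35.6 -10.5]
(-0.075, 0.045, 0.01) [ 0.4754 -0.4009  0.01  ] T [122. 338.] S [513. 338.]
(-0.075, -0.045, 0.01) [ 0.4779 -0.4909  0.01  ] T [301. 333.] S [486. 485.]
(0.075, -0.045, 0.01) [ 0.6278 -0.4866  0.01  ] T [282.  41.] S [830. 498.]
(0.045, -0.012, 0.17) [ 0.5969 -0.4545  0.17  ] T [283.  39.] S [765. 167.]
(0.045, 0.012, 0.17) [ 0.5962 -0.4305  0.17  ] T [231.  40.] S [769. 129.]
(0.069, -0.012, 0.17) [ 0.6209 -0.4538  0.17  ] T [280. -13.] S [824. 169.]
(0.069, 0.012, 0.17) [ 0.6202 -0.4298  0.17  ] T [227. -11.] S [826. 131.]
(-0.046, 0, 0.192) [ 0.5056 -0.4451  0.192 ] T [279. 233.] S [545.  99.]
(-0.03, -0.018, 0.1745) [ 0.5221 -0.4626  0.1745] T [310. 201.] S [581. 161.]
(-0.03, 0.018, 0.1745) [ 0.5211 -0.4266  0.1745] T [229. 203.] S [591. 105.]
(-0.03, 0, 0.09) [ 0.5216 -0.4446  0.09  ] T [235. 226.] S [593. 283.]
[0.43875391 0.09937053 0.01504776]
top0 0.04 [ 49.  42. 260. 254.]
top0 0.036 [ 47.  48. 240. 241.]
top0 0.03 [ 63.  64. 224. 225.]
side0 0.04 [437.  87. 610. 180.]
side0 0.036 [443.  55. 601. 138.]
side0 0.03 [456.  61. 588. 131.]
```

```bash
python3 - <<'E'
from h import *
from scipy.optimize import least_squares
T=lambda a,b:('top0',300+a/6-.4,185+b/6-.4); S=lambda a,b:('side0',190+(a-400)/6-.4,205+b/6-.4)
def pose(p,l): c,s=np.cos(p[2]),np.sin(p[2]); return np.array([p[0]+c*l[0]-s*l[1],p[1]+s*l[0]+c*l[1],l[2]])
pts=[(T(62,330),(-.075,.045,.01)),(T(218,402),(-.075,-.045,.01)),(T(336,142),(.075,-.045,.01)),(T(182,70),(.075,.045,.01)),
 (S(422,415),(-.075,-.045,.01)),(S(700,548),(.075,-.045,.01)) ]
# alt: hook direction. post is at +x end
def f(p,pts): return np.concatenate([np.array(proj(o[0],pose(p,l)))-o[1:] for o,l in pts])
import itertools
r=min((least_squares(f,[.5,-.45,y0],args=(pts,)) for y0 in (0,1.57,-.5,-1.57)),key=lambda q:q.cost)
print('stand',r.x,r.cost,np.round(r.fun,1))
for l in((.045,-.012,.17),(.045,.012,.17),(.069,-.012,.17),(.069,.012,.17),(-.046,0,.192),(-.03,-.026,.165),(-.03,.026,.165),(-.03,0,.09)):
    P=pose(r.x,l); a=np.array(proj('top0',P)); b=np.array(proj('side0',P))
    print(l,np.round(P,4),'T',np.round((a-[300,185]+.4)*6),'S',np.round((b-[190,205]+.4)*6+[400,0]))
E
```

```text
stand [ 0.52774764 -0.44263716 -0.45331692] 2.5473361832333437 [-0.5 -0.3  0.7  0.9  1.1  0.  -0.  -0.7 -0.5 -0.5  0.6 -0.9]
(0.045, -0.012, 0.17) [ 0.5629 -0.4731  0.17  ] T [327. 113.] S [678. 192.]
(0.045, 0.012, 0.17) [ 0.5735 -0.4516  0.17  ] T [279.  90.] S [709. 159.]
(0.069, -0.012, 0.17) [ 0.5845 -0.4836  0.17  ] T [349.  66.] S [729. 213.]
(0.069, 0.012, 0.17) [ 0.595  -0.4621  0.17  ] T [300.  43.] S [759. 178.]
(-0.046, 0, 0.192) [ 0.4864 -0.4225  0.192 ] T [229. 276.] S [508.  62.]
(-0.03, -0.026, 0.165) [ 0.4894 -0.4529  0.165 ] T [286. 276.] S [507. 159.]
(-0.03, 0.026, 0.165) [ 0.5122 -0.4061  0.165 ] T [180. 225.] S [577.  90.]
(-0.03, 0, 0.09) [ 0.5008 -0.4295  0.09  ] T [204. 270.] S [551. 256.]
```

>>> {"op": "drive_tool", "data": {"steps": [[0,30,17,3,-0.111],[0,30,17,3,-0.111],[0,30,17,3,-0.111],[0,30,17,3,-0.111],[0,30,17,3,-0.111],[0,30,17,3,-0.111],[0,30,17,3,-0.111],[0,29,18,2,-0.111],[0,0,0,0,0],[0,0,0,0,0],[0,0,0,0,0]]}}

```text
clock: 1.02
position: [0.5007, -0.4304, 0.2492]
ee_rot: [3.061, -0.707, -0.002]
force: [-0.6, -1.1, 0.1]
width: 0.998
gripper_force: 0.0
```

```bash
python3 - <<'E'
from h import *
o=observe(); print(o['position'],R.from_rotvec(o['ee_rot']).as_matrix().round(3),o['joints'].round(2),o['clock'])
w=grab('wrist','w1'); t=grab('side','side1')
a=cv2.resize(w[:,:,::-1],(512,384)); 
H=np.zeros((384,800,3),np.uint8);H[:,:512]=a
b=cv2.resize(t[130:290,170:290,::-1],(288,384),interpolation=cv2.INTER_CUBIC);H[:,512:]=b
cv2.imwrite('pics/v1.png',H)
c,s=np.cos(-.453),np.sin(-.453)
for l in((-.03,0,.179),(-.03,-.026,.165),(-.03,.026,.165),(-.046,0,.192),(-.024,0,.192),(.069,0,.17)):
  P=np.array([.5277+c*l[0]-s*l[1],-.4426+s*l[0]+c*l[1],l[2]]); print(l,np.round(proj('w1',P)))
E
```

```text
[ 0.50067955 -0.43037972  0.24918844] [[ 0.899 -0.438 -0.001]
 [-0.438 -0.899  0.   ]
 [-0.001  0.001 -1.   ]] [ 0.52  0.48  0.17  1.45 -0.08  1.22 -1.33] 1.0167
(-0.03, 0, 0.179) [252. 205.]
(-0.03, -0.026, 0.165) [286. 200.]
(-0.03, 0.026, 0.165) [219. 200.]
(-0.046, 0, 0.192) [252. 232.]
(-0.024, 0, 0.192) [252. 202.]
(0.069, 0, 0.17) [252.  63.]
```

View pics/v1.png

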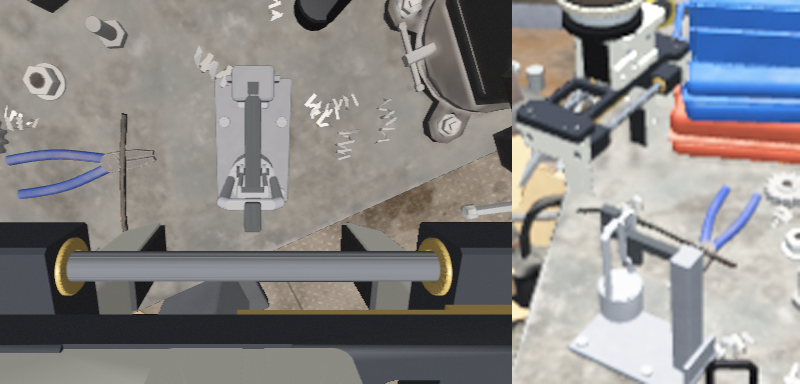

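Wrist view: the bail is at u 219–286, v≈203, matching the prediction, with the fingers aligned symmetrically. I'll descend and grip.

>>> {"op": "drive_tool", "data": {"steps": [[0,0,0,-25,0],[0,0,0,-25,0],[0,0,0,-25,0],[0,0,0,-20,0],[0,0,0,-18,0],[0,0,0,0,0],[0.4,0,0,0,0],[0.5,0,0,0,0],[0.6,0,0,0,0],[0.6,0,0,0,0],[0.6,0,0,0,0],[0.6,0,0,0,0],[0.6,0,0,0,0]], "grip_force": 35}}

```text
clock: 2.2
position: [0.5016, -0.4302, 0.1372]
ee_rot: [-3.061, 0.708, -0.001]
force: [-0.6, 0.1, 1.7]
width: 0.557
gripper_force: 35.0
```

```bash
python3 - <<'E'
from h import *
o=observe(); print(o['position'],o['force'],o['width'],o['gripper_force'])
t=grab('side','side2'); w=grab('wrist','w2')
H=np.zeros((480,800,3),np.uint8)
H[:,:400]=cv2.resize(t[190:286,185:265,::-1],(400,480),interpolation=cv2.INTER_CUBIC);H[:300,400:]=cv2.resize(w[:,:,::-1],(400,300))
cv2.imwrite('pics/v2.png',H)
E
```

```text
[ 0.50155457 -0.43016312  0.13723092] [-0.56932868  0.07629348  1.72529303] 0.5571045089860167 34.98130174353719
```

View pics/v2.png

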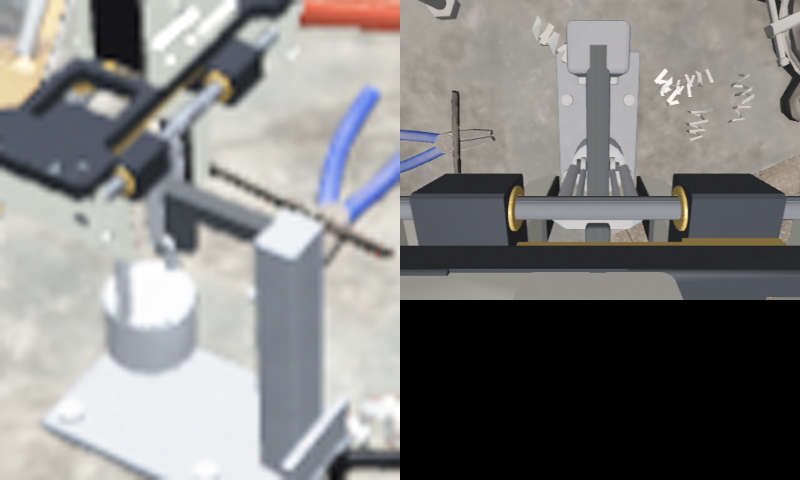

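Gripped: the width is 51 mm, and the fingers are outside both legs. Next I'll lift 2 mm and press the keeper back along the stand's +x (0.899, -0.438) by 18 mm.

>>> {"op": "drive_tool", "data": {"steps": [[0.6,0,0,1,0],[0.6,0,0,1,0],[0.6,0,0,0,0],[0.6,2.7,-1.3,0,0],[0.6,2.7,-1.3,0,0],[0.6,2.7,-1.3,0,0],[0.6,2.7,-1.3,0,0],[0.6,2.7,-1.3,0,0],[0.6,2.7,-1.4,0,0],[0.6,0,0,0,0],[0.6,0,0,0,0],[0.6,0,0,0,0]]}}

```text
clock: 3.3
position: [0.5165, -0.438, 0.1384]
ee_rot: [-3.06, 0.709, 0.003]
force: [-4.6, 2.6, -3.6]
width: 0.557
gripper_force: 35.0
```

```bash
python3 - <<'E'
from h import *
o=observe(); print(o['position'],o['force'],o['width'],o['gripper_force'],o['ft_torque'])
t=grab('side','side3'); w=grab('wrist','w3')
H=np.zeros((480,800,3),np.uint8)
H[:,:400]=cv2.resize(t[190:286,185:265,::-1],(400,480),interpolation=cv2.INTER_CUBIC);H[:300,400:]=cv2.resize(w[130:310,136:376,::-1],(400,300))
cv2.imwrite('pics/v3.png',H)
E
```

```text
[ 0.51653819 -0.43795156  0.13838537] [-4.61473947  2.59910002 -3.56238552] 0.5569610425158293 34.9626078363508 [0.52163352 0.91373544 0.00450021]
```

View pics/v3.png

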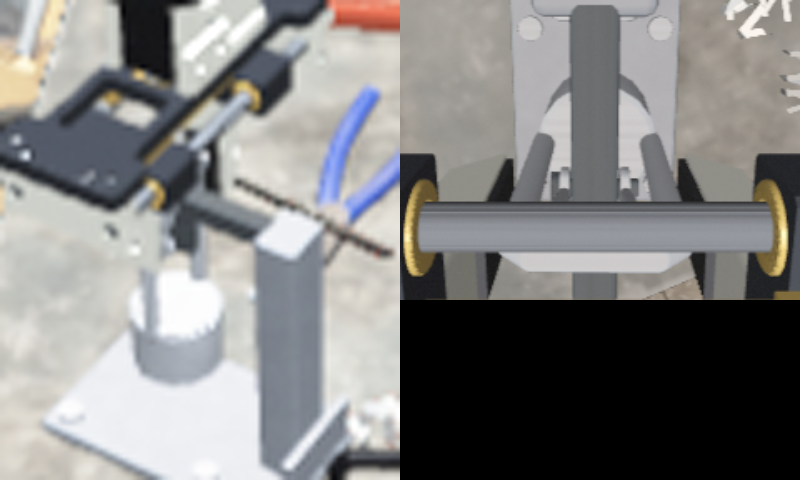

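The force is 5.3 N back along the arm with the weight carried, so the keeper is pressed. I'll push 3 mm more for margin, then lift 28 mm.

>>> {"op": "drive_tool", "data": {"steps": [[0.6,2.7,-1.3,0,0],[0.6,0,0,0,0],[0.6,0,0,0,0],[0.6,0,0,4,0],[0.6,0,0,4,0],[0.6,0,0,4,0],[0.6,0,0,4,0],[0.6,0,0,4,0],[0.6,0,0,4,0],[0.6,0,0,4,0],[0.6,0,0,1,0],[0.6,0,0,0,0],[0.6,0,0,0,0],[0.6,0,0,0,0]]}}

```text
clock: 4.57
position: [0.52, -0.4395, 0.1675]
ee_rot: [-3.06, 0.709, 0.0]
force: [-0.4, -0.7, -5.4]
width: 0.559
gripper_force: 35.0
```

```bash
python3 - <<'E'
from h import *
o=observe(); print(o['position'],o['force'],o['width'],o['gripper_force'],o['ft_torque'])
t=grab('side','side4'); w=grab('wrist','w4')
H=np.zeros((480,800,3),np.uint8)
H[:,:400]=cv2.resize(t[185:281,185:265,::-1],(400,480),interpolation=cv2.INTER_CUBIC);H[:300,400:]=cv2.resize(w[130:310,136:376,::-1],(400,300))
cv2.imwrite('pics/v4.png',H)
E
```

```text
[ 0.51999197 -0.43951426  0.16751237] [-0.35128589 -0.717172   -5.42463679] 0.5588765742834739 34.95516934432089 [ 0.0504093  -0.011137   -0.05023909]
```

View pics/v4.png

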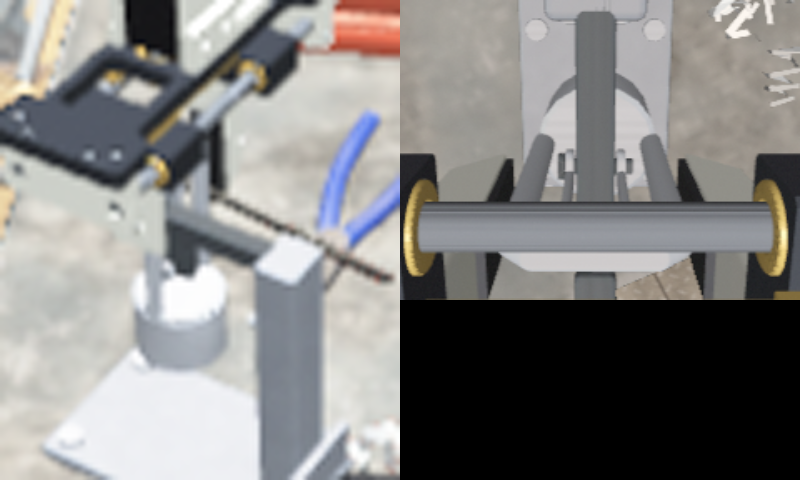

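The side force vanished and the weight is carried, so the bar is above the lip and keeper. Now I'll move out beyond the nose and raise.

>>> {"op": "drive_tool", "data": {"steps": [[0.6,-3,1.5,0,0],[0.6,-6,2.9,0,0],[0.6,-9,4.4,0,0],[0.6,-9,4.4,0,0],[0.6,-9,4.4,0,0],[0.6,-9,4.4,0,0],[0.6,-9,4.4,0,0],[0.6,-9,4.4,0,0],[0.6,-9,4.4,0,0],[0.6,-9,4.4,0,0],[0.6,-5,2.4,0,0],[0.6,0,0,0,0],[0.6,0,0,0,0],[0.6,0,0,0,0]]}}

```text
clock: 5.83
position: [0.4346, -0.3978, 0.1679]
ee_rot: [3.06, -0.708, 0.001]
force: [-0.0, -0.7, -4.9]
width: 0.554
gripper_force: 35.0
```

```bash
python3 - <<'E'
from h import *
o=observe(); print(o['position'],o['force'],o['width'],o['ft_torque'])
t=grab('side','side5'); w=grab('top','t5')
H=np.zeros((480,800,3),np.uint8)
H[:,:400]=cv2.resize(t[185:281,170:250,::-1],(400,480),interpolation=cv2.INTER_CUBIC);H[:300,400:]=cv2.resize(w[180:255,275:375,::-1],(400,300))
cv2.imwrite('pics/v5.png',H)
E
```

```text
[ 0.43464835 -0.39779538  0.16791977] [-0.04517604 -0.65539026 -4.9446299 ] 0.553846048624318 [ 0.08302103  0.06888215 -0.03031545]
```

View pics/v5.png

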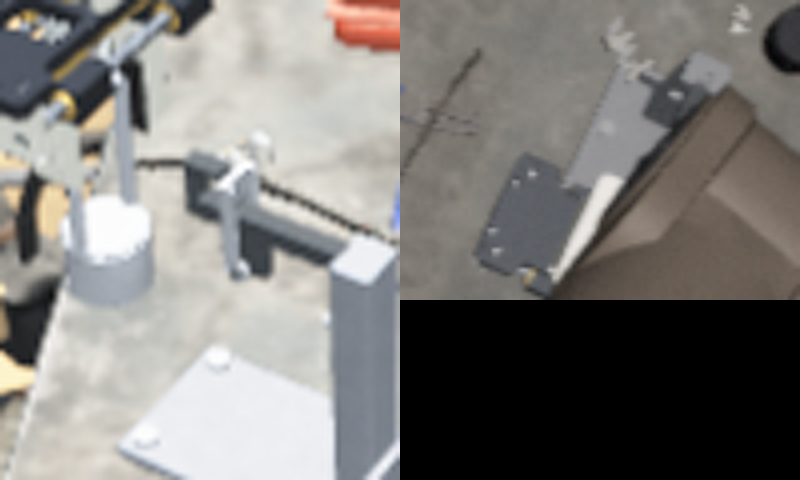

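The bail is off and beyond the nose, and the keeper is shut again. Before the transfer I'll check the case beside the holder for clearance.

```bash
python3 - <<'E'
from h import *
k=1.5625
print('blue top',tri(('side0',382/k,207/k),('top0',320/k,326/k)))
print('red',tri(('side0',370/k,298/k),('top0',333/k,358/k)))
print('handle',tri(('side0',375/k,215/k),('top0',280/k,352/k)))
for z in(.05,.1,.15,.2): print(z,onz('top0',190/k,352/k,z),onz('top0',190/k,362/k,z))
E
```

```text
blue top [ 0.54177248 -0.07470052  0.23869068]
red [ 0.51440546 -0.07708418  0.01932773]
handle [0.5129306  0.00111452 0.17635517]
0.05 [0.51600626 0.18995906 0.05      ] [0.49702973 0.188866   0.05      ]
0.1 [0.50991276 0.17531509 0.1       ] [0.49164516 0.17426286 0.1       ]
0.15 [0.50381927 0.16067112 0.15      ] [0.4862606  0.15965973 0.15      ]
0.2 [0.49772577 0.14602715 0.2       ] [0.48087603 0.14505659 0.2       ]
```

```bash
python3 - <<'E'
from h import *
M,c,*_=cal('w4'); print(c-np.array([.52,-.4395,.1675]),M[:,2]); o=observe(); print(o['joints'].round(2),R.from_rotvec(o['ee_rot']).as_matrix().round(2))
E
```

```text
[ 0.060848   -0.0295018   0.15682577] [-0.22626504  0.11077818 -0.967746  ]
[ 0.54  0.43  0.15  1.75 -0.08  0.97 -1.3 ] [[ 0.9  -0.44  0.  ]
 [-0.44 -0.9  -0.  ]
 [ 0.    0.   -1.  ]]
```

>>> {"op": "drive_tool", "data": {"steps": [[0.6,0,5,10,0],[0.6,0,10,15,0],[0.6,0,15,20,0],[0.6,0,25,15,0.03],[0.6,0,30,0,0.03],[0.6,0,30,0,0.03],[0.6,0,30,0,0.03],[0.6,0,30,0,0.03],[0.6,0,30,0,0.03],[0.6,0,30,0,0.03],[0.6,0,30,0,0.03],[0.6,0,30,0,0.03],[0.6,1,30,0,0.03],[0.6,1,30,0,0.03],[0.6,1,30,0,0.03],[0.6,1,30,0,0.03],[0.6,0,30,0,0.03],[0.6,0,30,0,0.03],[0.6,0,15,0,0],[0.6,0,9,0,0]]}}

```text
clock: 7.6
position: [0.4379, 0.1043, 0.2286]
ee_rot: [-3.141, 0.003, -0.002]
force: [0.7, -0.3, -6.2]
width: 0.558
gripper_force: 35.0
```

>>> {"op": "drive_tool", "data": {"steps": [[0.6,0,0,0,0],[0.6,0,0,0,0],[0.6,0,0,0,0],[0.6,0,0,0,0]]}}

```text
clock: 7.93
position: [0.4381, 0.0998, 0.2278]
ee_rot: [3.141, -0.012, -0.0]
force: [-0.1, -0.0, -4.9]
width: 0.559
gripper_force: 35.0
```

```bash
python3 - <<'E'
from h import *
o=observe(); print(o['position'],o['force'],o['width'],R.from_rotvec(o['ee_rot']).as_matrix().round(3))
t=grab('side','side6'); w=grab('wrist','w6')
H=np.zeros((480,800,3),np.uint8)
H[:,:400]=cv2.resize(t[90:186,180:260,::-1],(400,480),interpolation=cv2.INTER_CUBIC);H[:300,400:]=cv2.resize(w[:,:,::-1],(400,300))
cv2.imwrite('pics/v6.png',H)
for p in ((.4395,.1008,.02),(.4395,.1008,.006)): print((np.array(proj('side6',p))-[180,90])*5, np.array(proj('w6',p))*.78125)
wp=o['position']*[1,1,0]
for z in (.1419,.1819,): # underside, top of cylinder centre
  a=np.array([(np.array(proj('side6',(wp[0]+.024*np.cos(t),wp[1]+.024*np.sin(t),z)))-[180,90])*5 for t in np.linspace(0,6.28,100)]); print(z,a.min(0),a.max(0))
E
```

```text
[0.43813651 0.09980957 0.22778176] [-0.1472014  -0.02238001 -4.8984142 ] 0.5585753190709064 [[ 1.    -0.008 -0.   ]
 [-0.008 -1.    -0.001]
 [-0.     0.001 -1.   ]]
[200.9057769  358.19180415] [197.06768948 132.36189806]
[201.64318071 374.31055245] [197.08273804 130.70920101]
0.1419 [157.72370941 195.21611643] [226.28856924 227.96840627]
0.1819 [154.8258438  144.29466179] [224.4239297  176.25752775]
```

View pics/v6.png

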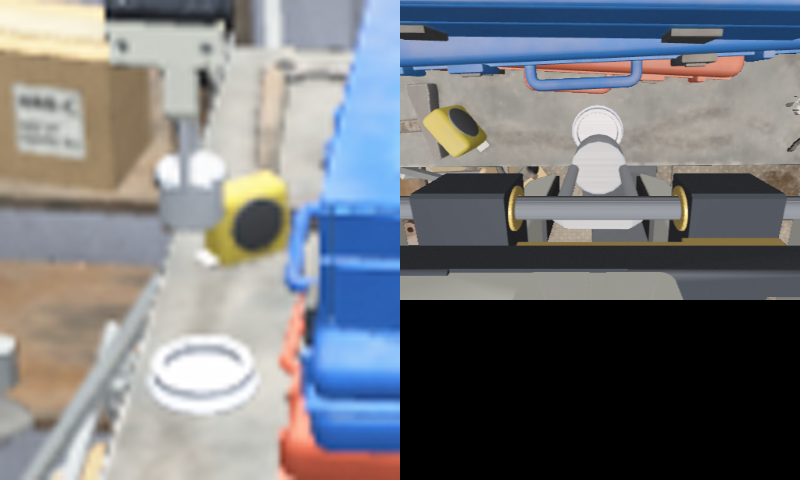

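The weight hangs upright, above and just behind the holder as seen from the side. The holder's rim is at (204,362), within 1–2 mm of prediction, and there is a gap to the case handle. I'll lower with a +2/+1 mm trim.

>>> {"op": "drive_tool", "data": {"steps": [[0.6,1,1,-10,0],[0.6,1,0,-20,0],[0.6,0,0,-25,0],[0.6,0,0,-25,0],[0.6,0,0,-20,0],[0.6,0,0,-10,0],[0.6,0,0,-6,0],[0.6,0,0,-3,0],[0.6,0,0,0,0],[0.6,0,0,0,0],[0.6,0,0,0,0]]}}

```text
clock: 8.95
position: [0.4407, 0.1026, 0.1095]
ee_rot: [-3.141, 0.009, -0.002]
force: [0.5, -0.8, -5.8]
width: 0.554
gripper_force: 35.0
```

>>> {"op": "drive_tool", "data": {"steps": [[0.6,0,0,-3,0],[0.6,0,0,-3,0],[0.6,0,0,-2,0],[0.6,0,0,-2,0],[0.6,0,0,-2,0],[0.6,0,0,0,0],[0.6,0,0,0,0],[0.6,0,0,0,0]]}}

```text
clock: 9.62
position: [0.44, 0.1024, 0.0967]
ee_rot: [3.142, -0.008, -0.0]
force: [0.5, 0.0, -5.3]
width: 0.553
gripper_force: 35.0
```

>>> {"op": "drive_tool", "data": {"steps": [[0.6,0,-1,-1,0],[0.6,0,0,-1,0],[0.6,0,0,-1,0],[0.6,0,0,0,0],[0.6,0,0,0,0],[0.6,0,0,0,0]]}}

```text
clock: 10.12
position: [0.44, 0.1014, 0.0937]
ee_rot: [3.142, -0.008, -0.0]
force: [-0.8, -0.6, -5.3]
width: 0.557
gripper_force: 35.0
```

```bash
python3 - <<'E'
from h import *
o=observe(); print(o['position'],o['force'],o['width'])
t=grab('side','side7'); w=grab('wrist','w7')
H=np.zeros((480,800,3),np.uint8)
H[:,:400]=cv2.resize(t[110:190,185:251,::-1],(400,480),interpolation=cv2.INTER_CUBIC);H[:300,400:]=cv2.resize(w[130:310,136:376,::-1],(400,300))
cv2.imwrite('pics/v7.png',H)
E
```

```text
[0.43998475 0.10143188 0.09372226] [-0.80744593 -0.56389364 -5.30167288] 0.5574488450615889
```

View pics/v7.png

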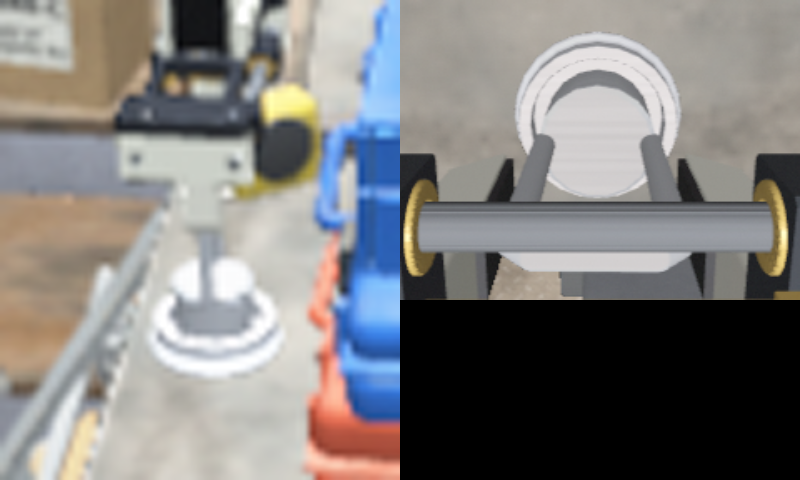

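The weight is inside the rim, about 2 mm short in x. I'll trim that and lower to contact.

>>> {"op": "drive_tool", "data": {"steps": [[0.6,1,0,-0.5,0],[0.6,1,0,-0.5,0],[0.6,0,0,-0.5,0],[0.6,0,0,0,0],[0.6,0,0,0,0],[0.6,0,0,0,0]]}}

```text
clock: 10.72
position: [0.4422, 0.1013, 0.0935]
ee_rot: [3.141, -0.009, 0.001]
force: [-6.4, -2.3, 17.2]
width: 0.558
gripper_force: 35.0
```

It is seated. I'll relieve the press a little, then open.

>>> {"op": "drive_tool", "data": {"steps": [[0.6,0,0,0.7,0],[0.6,0,0,0,0],[0.6,0,0,0,0]], "grip_force": 15}}

```text
clock: 10.97
position: [0.4424, 0.1013, 0.0934]
ee_rot: [3.141, -0.009, 0.001]
force: [-2.4, -1.8, 6.5]
width: 0.562
gripper_force: 15.0
```

>>> {"op": "drive_tool", "data": {"steps": [[0.45,0,0,0,0],[0.35,0,0,0,0],[0.2,0,0,0,0],[0,0,0,0,0],[0,0,0,0,0],[0,0,0,0,0],[0,0,0,0,0],[0,0,0,5,0],[0,0,0,15,0],[0,0,0,20,0],[0,0,0,25,0],[0,0,0,25,0],[0,0,0,25,0],[0,0,0,10,0],[0,0,0,0,0],[0,0,0,0,0],[0,0,0,0,0]]}}

```text
clock: 12.38
position: [0.4413, 0.1011, 0.2168]
ee_rot: [3.141, -0.008, -0.003]
force: [-0.4, 0.1, -1.4]
width: 0.999
gripper_force: 0.0
```

```bash
python3 - <<'E'
from h import *
o=observe(); print(o['position'],o['force'],o['width'],o['clock'])
t=grab('side','side8'); w=grab('wrist','w8')
H=np.zeros((480,800,3),np.uint8)
H[:,:400]=cv2.resize(t[110:190,185:251,::-1],(400,480),interpolation=cv2.INTER_CUBIC);H[:300,400:]=cv2.resize(w[:,:,::-1],(400,300))
cv2.imwrite('pics/v8.png',H)
E
```

```text
[0.44127815 0.10111759 0.21682574] [-0.44496012  0.07445976 -1.35901962] 0.9994342075810917 12.3833
```

View pics/v8.png

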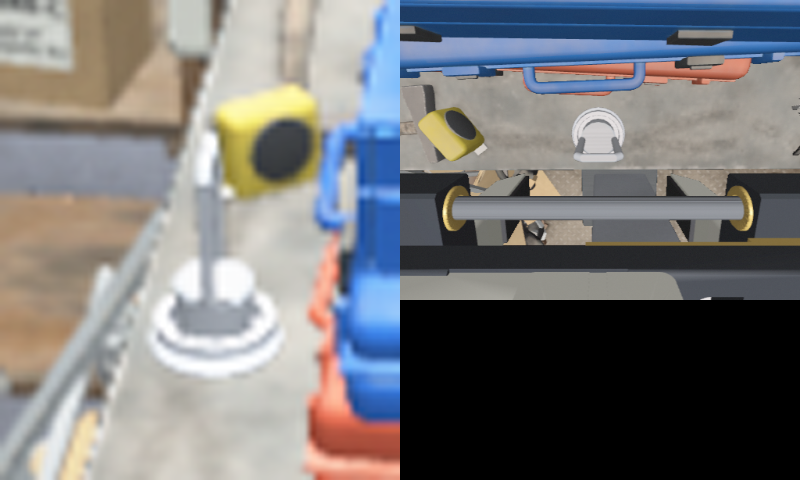

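The weight stands upright, centred in the holder, and the gripper is well clear. Handing in.

```bash
python3 -c "
from cell import arm
print(arm.sign_off())"
```

```text
the job is handed in; nothing more can be done
None
```

The weight came off the hook by its own bail and now stands upright in the holder; the keeper was shut in the last view of the hook, the gripper is clear, and I handed in at about 12 s (no verdict was returned).

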